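# Level the casting plate with its near foot and keep it pressed

### The job

The casting plate rocks on its two side feet because its back foot is still short of the bench. Stand the spirit level on the plate between the plate's middle and the near foot, in line with that foot, and turn the near foot's knob until the bubble lies between its two lines when the level is pressed down so that the near foot bears on the bench. Finish while still pressing the level, firmly but not hard, touching nothing but the level, with the near foot on the bench and the bubble between its lines: keep holding it there so that I can run the back foot down, and leave the other things on the desk alone.

Things in the scene. Friction and masses are not known exactly. Their poses are not given: they have to be found in the camera images.
- plate: Bare aluminium casting plate, 220 mm square, 10 mm thick, top face 40 mm above the bench, a thumbscrew foot through each corner, 140 mm from its centre. Origin on the bench under its centre, z up, +x towards the back corner, away from the robot: near foot at x = -140 mm, back foot at x = +140 mm, side feet at y = +-140 mm. Fences 18 mm high stand on the two back edges.
- stand: The rubber pads of the plate's two side feet, fixed to the bench; origin and yaw as the plate's. The plate rocks on them about its y axis, at most 0.02 rad back and 0.025 rad forward. By itself, the level on it or not, it leans back (near corner 3 mm up); 2 to 6 N down on the level, 30 to 90 mm from the plate's centre towards the near foot, tips it on to the near foot, which then sets its slope.
- near_foot: The foot nearest the robot: steel screw with a 30 mm rubber pad, origin under the pad on its axis. Clockwise from above drives it down and raises the near corner, 2 mm a turn: with it on the bench, 1 rad of turn shifts the bubble about 3.4 mm. At the start it is 1.1 to 2.9 rad too short: pressed, the near corner is low. The other three feet are locked by nuts and stay as they are.
- knob (a point): Middle of the near foot's knob, on its axis (z up): a black ribbed round knob, 34 mm across, 26 mm high, its underside 10 mm above the plate's top face. Grip it from above. It turns stiffly (0.04 N m), several turns either way, and stays where it is left. The three other feet have the same knobs.
- level: Pocket spirit level standing on the desk: aluminium bar 150 mm long (its x), 22 mm wide (y), 40 mm high (z), about 140 g, black end caps. A green vial is let into the top of its middle (x from -29 to +29 mm); the solid top at either end is the place to press. Origin in the middle of its underside. Either end may point to the near foot.
- bubble (a point): Middle of the level's pale bubble, 14 mm long and 7 mm wide, near the top of the vial. Its x in the level's frame is 0 midway between the two black lines; the bubble is between them from -2.5 to +2.5 mm, and its travel ends at -21 and +21 mm. It goes to the higher end (positive: the level's +x end is higher), 1.5 mm for each 0.001 rad of slope, and takes about 1 s to come to rest.
- sanding_block: Bystander: cork sanding block, 120 x 34 x 28 mm, origin in the middle of its underside.
- paint_pot: Bystander: glass paint pot with a lid, 28 mm across, 30 mm high, origin at the middle of its underside.
- cutters: Bystander: side cutters lying flat, 127 mm long, 53 mm wide, 15 mm high, origin near the middle, jaws towards its +x.
Not all that is in view belongs to the job. Of the things shaped like the level, the aluminium one is meant.

How it is judged:
By the outcome, as a careful person would: the job done as asked, in the order asked, and still so for the second after the job is handed in, while the arm keeps its last pose, push and grip.
It also fails if it takes over 72 s, if anything falls off the work surface, if the arm or the gripper's body presses on something with over 40 N, if the wrist force passes 120 N, or if a joint passes its speed limit or range.

### The arm

A 6-joint arm with a two-finger parallel gripper is mounted at the origin on the work surface. World frame = base frame: x ahead of the robot, y to its left, z up, the work surface at z = 0. Lengths are in mm, angles in degrees, forces in N, time in s.
With the tool pointing down it reaches from about 350 to 850 mm from the base axis. Payload 8.1 kg.
Tool frame: the origin (TCP) lies midway between the tips of the shut fingers; the grasp point (between the pads) lies 19 mm behind it; x points along the fingers, z is the direction in which the jaws open and shut, and the axes are right-handed (so a half turn about x gives the same grasp; the last joint's range is limited). The gripper opens to 85 mm and grips with 20 to 120 N. Pads are 22 mm wide; open, the fingers measure 114 mm over their backs; the gripper's body (76 mm by 85 mm) begins 54 mm behind the grasp point. The pads swing forward as they close: fully open they stand 13 mm farther back than shut.
Start: joints at [70.909, 7.471, 85.268, -0, 87.261, -4.893], TCP at [147.141, 581.683, 231.292] pointing down, gripper open.
Joint ranges: [-169.43, 169.43], [-51.17, 129.36], [1.28, 143.12], [-76.62, 256.62], [0, 156.53], [-152.29, 152.29]. Speed limits (degrees/s): [136.94, 136.94, 159.86, 180, 180, 180].

### API

Orientations are given as [roll, pitch, yaw] about the fixed x, y, z axes, in that order (R = Rz(yaw) Ry(pitch) Rx(roll)).
In Python, from bench import r gives the robot as it stands. The module is installed in compiled form; this text tells all that it offers.
- The arm moves only by the tool servo_tool, never from a script. Its argument "commands" is a list that holds one entry, the list of rows, each a list of 7 numbers: the closure in counts, from 0 (fully open) to 255 (shut), then the shift along the tool's x, y, z in cm, then the turn, a rotation vector about the tool's x, y, z in degrees. A call has 1 to 8 rows; each row is the pose to reach, as a shift and turn from the pose commanded when the call began, along the tool's axes at that moment; what a row does not reach only later rows make up. A row lasts 1/10 s, in which the tool goes at most 50 mm and 8.59 degrees, less where a joint would pass 70% of its speed; a pose out of reach is approached as far as the arm can. A call with a gripper value outside its range is refused whole. The fingers move at their own pace and stop on an object; "force" is the grip in N (left out, the last holds). Time passes only in rows, so rows that repeat a pose let the fingers close. It gives the time, the measured TCP pose, the force and the opening at its end, in the units of the state.
- r.sense(): the state, without advancing time (a new reading comes with each control period).
- r.snapshot(name): name is "scene" or "top"; returns (picture, depth): 420x560x3 uint8, red, green, blue; 420x560 float32, mm along the optical axis (not along the pixel's ray), 0 where there is no reading.
- r.calibration(name): a dict with "fx", "fy", "cx", "cy" (pixels), "dist" ([k1, k2, p1, p2, k3] as OpenCV has them; the pictures are not rectified), "pose" (4x4, takes a point from camera to world coordinates). Camera axes: x right, y down, z forward; pixel columns grow to the right and rows downward; lengths in mm; the calibration is good to about 2 mm. A picture is of the moment at which its call begins. calibration takes no time and is no camera call.
- r.hand_in(): hands the job in, once; it reports no verdict.
The state is a dict: "time": time; "joint_pos": joint angles; "qd": joint speeds; "joint_efforts": joint torques, N m; "tool_pos": TCP position; "tcp_rot": TCP orientation; "ft_force": force on the tool from outside, world axes, zero at the start; "wrist_torque": the same for the moment, N m; "finger_gap": finger opening in mm.
Only numpy, scipy, OpenCV 4.12 (cv2) and the standard library are available. Lean on these libraries where they do the work, as an engineer would, in place of code of your own. Each camera call takes 0.05 s, during which the arm holds its last target.

## Working session

There is one attempt and no reset: what is moved stays moved. The work goes in short steps, Python scripts to look and compute and a tool call to move; the robot and the scene stay as the last step left them, time stands still between calls to the robot, and variables do not carry over. Pictures are saved under pics/ and viewed, and the job is handed in when it is done.

Besides the shell and the picture viewer there is one more tool, called after "Request:" as a command line: name --argument value ..., lists and objects as JSON in quotes. servo_tool: Moves the arm, as the interface text tells. Its arguments: {"type":"object","properties":{"commands":{"type":"array","items":{"type":"array","items":{"type":"array","items":{"type":"number"}}}},"force":{"type":"number"}},"required":["commands"]}

```bash
mkdir -p pics; ls; python3 - <<'E'
from bench import r
import cv2,numpy as np
s=r.sense();print(s)
for n in("scene","top"):
    p,d=r.snapshot(n);cv2.imwrite(f"pics/{n}0.png",p[:,:,::-1]);np.save(f"pics/{n}0_d.npy",d);np.save(f"pics/{n}0.npy",p)
    c=r.calibration(n);print(n,{k:np.round(v,3).tolist() for k,v in c.items()})
E
```

```text
pics
{'time': 0.0, 'joint_pos': array([ 7.09096937e+01,  7.51497081e+00,  8.53293214e+01,  1.01328637e-03,
        8.72629301e+01, -4.89184475e+00]), 'qd': array([-0.06659235, -0.04163477, -0.08728285, -0.0437306 , -0.02669869,
        0.02117795]), 'joint_efforts': array([ 5.44062971e-05, -5.69390774e+01, -5.00560248e+01, -1.31798633e-04,
        1.43406243e-02, -4.98820910e-06]), 'tool_pos': array([146.94565131, 581.15287741, 230.24547586]), 'tcp_rot': array([ 174.56737393,   89.89277292, -109.63113701]), 'ft_force': array([-0.32559579,  0.22582516,  0.98969546]), 'wrist_torque': array([-0.05121241, -0.03229281, -0.01343731]), 'finger_gap': 85.41550072210569}
scene {'fx': 385.461, 'fy': 385.461, 'cx': 281.737, 'cy': 206.177, 'dist': [-0.042, 0.0, 0.0, 0.0, 0.0], 'pose': [[-0.43, 0.599, -0.675, 1045.517], [0.902, 0.302, -0.308, 204.568], [0.019, -0.742, -0.67, 652.768], [0.0, 0.0, 0.0, 1.0]]}
top {'fx': 444.462, 'fy': 444.462, 'cx': 273.692, 'cy': 209.313, 'dist': [-0.112, 0.0, 0.0, 0.0, 0.0], 'pose': [[-0.008, -0.997, 0.071, 397.678], [-1.0, 0.006, -0.019, -53.184], [0.019, -0.071, -0.997, 1064.261], [0.0, 0.0, 0.0, 1.0]]}
```

View pics/scene0.png

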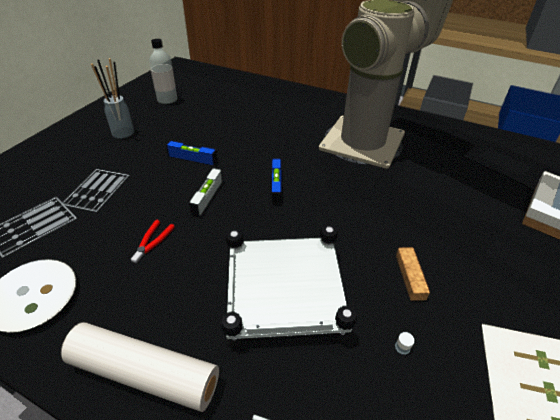

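View pics/top0.png

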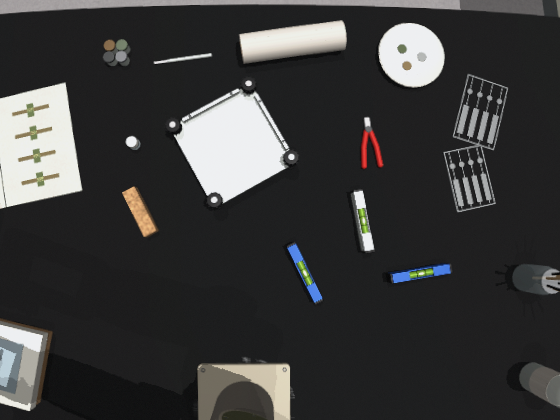

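The things shaped like the level in the top view are the silver bar at (363,220), the blue bar at (305,273) and the blue bar at (421,273). I choose the silver one. The near foot is the knob at (214,200), opposite the fenced corner at (248,84). I'll check this in a close crop.

```bash
cat > h.py <<'E'
import numpy as np,cv2
from bench import r
def cal(n):
    c=r.calibration(n);K=np.array([[c['fx'],0,c['cx']],[0,c['fy'],c['cy']],[0,0,1]]);return K,np.array(c['dist'],float),np.array(c['pose'])
def pix2w(n,px,z):
    K,D,T=cal(n);px=np.asarray(px,float).reshape(-1,1,2)
    u=cv2.undistortPoints(px,K,D).reshape(-1,2);ray=np.c_[u,np.ones(len(u))]@T[:3,:3].T
    o=T[:3,3];z=np.broadcast_to(z,len(u));return o+ray*((z-o[2])/ray[:,2])[:,None]
def w2pix(n,P):
    K,D,T=cal(n);Ti=np.linalg.inv(T);rv=cv2.Rodrigues(Ti[:3,:3])[0]
    return cv2.projectPoints(np.asarray(P,float).reshape(-1,1,3),rv,Ti[:3,3],K,D)[0].reshape(-1,2)
def cloud(n,d):
    K,D,T=cal(n);v,u=np.mgrid[0:d.shape[0],0:d.shape[1]]
    q=cv2.undistortPoints(np.stack([u,v],-1).reshape(-1,1,2).astype(float),K,D).reshape(-1,2)
    P=np.c_[q,np.ones(len(q))]*d.reshape(-1,1);return (P@T[:3,:3].T+T[:3,3]).reshape(*d.shape,3)
E
python3 - <<'E'
from h import *
p=np.load('pics/top0.npy');d=np.load('pics/top0_d.npy');C=cloud('top',d)
s=np.load('pics/scene0.npy');ds=np.load('pics/scene0_d.npy');Cs=cloud('scene',ds)
a=cv2.resize(p[180:265,325:400],None,fx=5,fy=5,interpolation=2)
b=cv2.resize(s[160:225,180:240],None,fx=6,fy=6,interpolation=2)
H=430;im=np.zeros((H,760,3),np.uint8);im[:425,:375]=a;im[:390,380:740]=b
cv2.imwrite('pics/crop0.png',im[:,:,::-1])
for name,(u,v) in dict(near=(214,200),back=(248,84),left=(172,125),right=(291,157),plate=(235,145),level=(363,220)).items(): print(name,C[v,u].round(1))
for nm,CC,im,win in(('top',C,p,(330,395,180,262)),('scene',Cs,s,(185,230,165,220))):
    u0,u1,v0,v1=win;q=CC[v0:v1,u0:u1].reshape(-1,3);m=(q[:,2]>30)&(q[:,2]<50);pts=q[m][:,:2].astype(np.float32)
    print(nm,m.sum(),cv2.minAreaRect(pts),q[m][:,2].mean())
for nm,CC in(('top',C),('scene',Cs)):
    q=CC.reshape(-1,3);m=(q[:,2]>80)&(q[:,2]<80);
    m=(q[:,2]>60)&(q[:,2]<85)&(q[:,0]>350)&(q[:,0]<800)&(abs(q[:,1])<300)
    import itertools
    msk=m.reshape(CC.shape[:2]).astype(np.uint8);n,l,st,ce=cv2.connectedComponentsWithStats(msk)
    for i in range(1,n):
        if st[i,4]>20: qq=CC[l==i];print(nm,st[i,4],ce[i].round(1),cv2.minEnclosingCircle(qq[:,:2].astype(np.float32)),qq[:,2].max(),np.median(qq[:,2]))
E
```

```text
near [489.5  60.4  79.9]
back [757.7 -15.4  73.7]
left [661.5 157.2  77.3]
right [ 586.  -112.1   76.9]
plate [622.1  16.4  40.2]
level [ 444.6 -280.8   38.9]
top 618 ((443.07122802734375, -282.00311279296875), (150.4351348876953, 23.237735748291016), 9.754596710205078) 38.10807582032255
scene 429 ((446.14324951171875, -281.5426330566406), (150.09596252441406, 23.570709228515625), 10.13823413848877) 37.79550200066936
top 190 [248.   84.5] ((760.3072509765625, -14.567625999450684), 19.141599655151367) 77.61640709518372 72.60057597637399
top 211 [172.6 125.5] ((663.2661743164062, 157.7679443359375), 19.27410125732422) 80.34502701015731 75.46121377515249
top 201 [290.5 157.4] ((586.19189453125, -111.44325256347656), 17.92772674560547) 80.53828071919031 75.69056322494407
top 205 [213.9 200. ] ((490.3393249511719, 61.73403549194336), 18.380582809448242) 84.06191311663531 78.80977533888665
scene 258 [328.4 233.3] ((491.80328369140625, 61.599708557128906), 18.439563751220703) 83.16354530025603 78.67175066802355
scene 247 [233.8 237.1] ((588.0889282226562, -111.22972106933594), 18.349201202392578) 79.76526616954368 75.72939395948003
scene 388 [346.1 315.9] ((662.5210571289062, 158.0939483642578), 18.693864822387695) 80.66128110575994 76.64573844325076
scene 362 [231.2 321.6] ((758.9700317382812, -15.1007719039917), 18.666147232055664) 78.58679498690412 74.25972336481783
```

View pics/crop0.png

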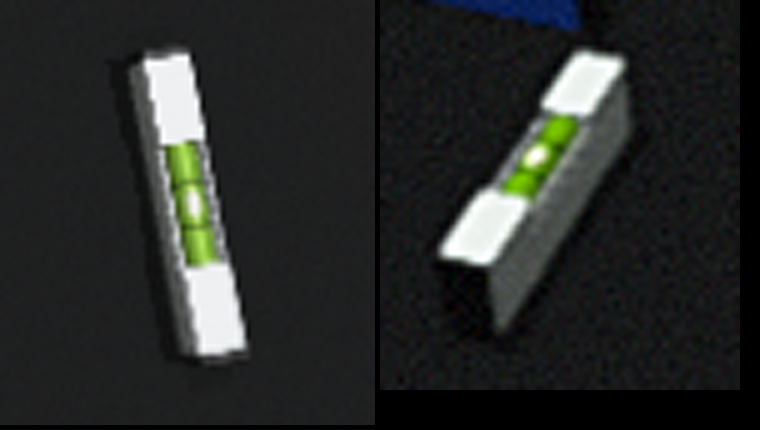

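The close crop shows the white and silver bar with black caps at top (363,220), its bubble roughly centred in the green vial, so the choice holds. Poses from both cameras: level at (444.5,-281.8), yaw 9.9°. Plate centre (625.2,23.3), yaw -15.8°, near foot about (491,61.5).

```bash
cat >> h.py <<'E'
from scipy.spatial.transform import Rotation as Ro
def Rdown(phi,tilt=0):
    f=np.radians(phi);x=np.array([0,0,-1.]);z=np.array([np.cos(f),np.sin(f),0]);return np.c_[x,np.cross(z,x),z]
def now():
    s=r.sense();return s,Ro.from_euler('xyz',s['tcp_rot'],degrees=True).as_matrix()
def plan(p,phi=None,R=None):
    s,Rn=now();Rt=R if R is not None else Rdown(phi)
    d=Rn.T@(np.array(p)-s['tool_pos'])/10;w=Ro.from_matrix(Rn.T@Rt).as_rotvec(degrees=True)
    print('t',round(s['time'],2),'pos',s['tool_pos'].round(1),'z',Rn[:,2].round(3),'F',s['ft_force'].round(1),'gap',round(s['finger_gap'],1),'j',s['joint_pos'].round(0))
    print('shift',d.round(2),'turn',w.round(1))
E
python3 -c "
from h import *
plan([430,200,230],10)
plan([430,200,230],-80.1)"
```

```text
t 0.1 pos [147.  581.2 230.3] z [ 0.245  0.969 -0.002] F [ 0.8  0.1 -0.8] gap 85.4 j [71.  8. 85.  0. 87. -5.]
shift [  0.08 -36.79 -30.01] turn [65.8 -0.1  0. ]
t 0.1 pos [147.  581.2 230.3] z [ 0.245  0.969 -0.002] F [ 0.8  0.1 -0.8] gap 85.4 j [71.  8. 85.  0. 87. -5.]
shift [  0.08 -36.79 -30.01] turn [ 1.559e+02 -0.000e+00  1.000e-01]
```

Request:
servo_tool --commands '[[[0, 0, -36.8, -30, 66, 0, 0], [0, 0, -36.8, -30, 66, 0, 0], [0, 0, -36.8, -30, 66, 0, 0], [0, 0, -36.8, -30, 66, 0, 0], [0, 0, -36.8, -30, 66, 0, 0], [0, 0, -36.8, -30, 66, 0, 0], [0, 0, -36.8, -30, 66, 0, 0], [0, 0, -36.8, -30, 66, 0, 0]]]' --force 40

```text
time: 0.9
tool_pos: [386.3, 258.7, 231.1]
tcp_rot: [173.6, 90.0, -177.0]
ft_force: [0.2, 0.4, 0.1]
finger_gap: 85.3
```

```bash
python3 -c "
from h import *
plan([444.5,-281.8,120],-80.1)"
```

```text
t 0.9 pos [386.3 258.7 231.1] z [ 0.986  0.165 -0.   ] F [0.2 0.4 0.1] gap 85.3 j [ 27. -14. 106.   0.  88.  18.]
shift [ 11.11 -54.27  -3.16] turn [89.6 -0.   0. ]
```

Request:
servo_tool --commands '[[[0, 5, -54.3, -3.2, 89.6, 0, 0], [0, 5, -54.3, -3.2, 89.6, 0, 0], [0, 5, -54.3, -3.2, 89.6, 0, 0], [0, 5, -54.3, -3.2, 89.6, 0, 0], [0, 5, -54.3, -3.2, 89.6, 0, 0], [0, 5, -54.3, -3.2, 89.6, 0, 0], [0, 5, -54.3, -3.2, 89.6, 0, 0], [0, 5, -54.3, -3.2, 89.6, 0, 0]]]'

```text
time: 1.7
tool_pos: [429.9, -137.2, 194.4]
tcp_rot: [79.1, 90.0, 19.8]
ft_force: [1.0, 0.8, -0.1]
finger_gap: 85.2
```

```bash
python3 -c "
from h import *
plan([444.5,-281.8,80],-80.1)"
```

```text
t 1.7 pos [ 429.9 -137.2  194.4] z [ 0.51 -0.86  0.  ] F [ 1.   0.8 -0.1] gap 85.2 j [-24. -15. 111.   0.  84.  35.]
shift [11.44 -6.13 13.18] turn [20.8  0.  -0. ]
```

Request:
servo_tool --commands '[[[0, 7, -6.1, 13.2, 20.8, 0, 0], [0, 9, -6.1, 13.2, 20.8, 0, 0], [0, 11.4, -6.1, 13.2, 20.8, 0, 0], [0, 11.4, -6.1, 13.2, 20.8, 0, 0], [0, 11.4, -6.1, 13.2, 20.8, 0, 0], [0, 11.4, -6.1, 13.2, 20.8, 0, 0]]]'

```text
time: 2.3
tool_pos: [445.1, -279.3, 79.5]
tcp_rot: [-142.9, 89.8, 137.3]
ft_force: [-0.1, -0.4, 0.9]
finger_gap: 85.0
```

```bash
python3 -c "
from h import *
plan([444.5,-281.8,11],-80.1)"
```

```text
t 2.3 pos [ 445.1 -279.3   79.5] z [ 0.177 -0.984 -0.003] F [-0.1 -0.4  0.9] gap 85.0 j [-38.   4. 106.   0.  71.  42.]
shift [ 6.85 -0.09  0.25] turn [ 0.3 -0.1  0.1]
```

Request:
servo_tool --commands '[[[0, 4.5, 0, 0.2, 0, 0, 0], [0, 6.85, 0, 0.2, 0, 0, 0], [0, 6.85, 0, 0.2, 0, 0, 0], [200, 6.85, 0, 0.2, 0, 0, 0], [255, 6.85, 0, 0.2, 0, 0, 0], [255, 6.85, 0, 0.2, 0, 0, 0], [255, 6.85, 0, 0.2, 0, 0, 0], [255, 6.85, 0, 0.2, 0, 0, 0]]]' --force 40

```text
time: 3.1
tool_pos: [447.4, -282.4, 13.6]
tcp_rot: [42.6, 89.9, -37.1]
ft_force: [-0.2, 0.6, 9.6]
finger_gap: 21.4
```

```bash
python3 -c "
from h import *
plan([444.5,-281.8,11],-80.1)"
```

```text
t 3.1 pos [ 447.4 -282.4   13.6] z [ 0.178 -0.984  0.002] F [-0.2  0.6  9.6] gap 21.4 j [-38.   9. 108.   0.  63.  42.]
shift [ 0.25 -0.27 -0.11] turn [ 0.3  0.1 -0.1]
```

Request:
servo_tool --commands '[[[255, -3, 0, 0, 0, 0, 0], [255, -7, 0, 0, 0, 0, 0], [255, -11, 0, 0, 0, 0, 0], [255, -11, 0, 0, 0, 0, 0]]]'

```text
time: 3.5
tool_pos: [449.8, -284.3, 129.1]
tcp_rot: [42.1, 89.4, -37.6]
ft_force: [1.1, -0.9, -0.9]
finger_gap: 21.5
```

```bash
cat > look.py <<'E'
from h import *
import sys
k=sys.argv[1]
for n in("scene","top"):
    p,d=r.snapshot(n);np.save(f"pics/{n}{k}.npy",p);np.save(f"pics/{n}{k}_d.npy",d)
    cv2.imwrite(f"pics/{n}{k}.png",p[:,:,::-1])
E
python3 look.py 1; python3 - <<'E'
from h import *
plan([593.4,32.3,140],-105.8)
C=cloud('top',np.load('pics/top1_d.npy'));q=C[150:300,300:430].reshape(-1,3)
Cs=cloud('scene',np.load('pics/scene1_d.npy'));
for c in (C,Cs):
    q=c.reshape(-1,3);m=(abs(q[:,2]-138)<8)&(abs(q[:,0]-446)<100)&(abs(q[:,1]+282)<40);print(m.sum(),cv2.minAreaRect(q[m][:,:2].astype(np.float32)),q[m][:,2].mean())
E
```

```text
t 3.6 pos [ 447.2 -282.3  123.4] z [ 0.178 -0.984  0.002] F [ 0.1  0.9 -1.5] gap 21.3 j [-38.   1. 104.  -0.  75.  42.]
shift [ -1.68  19.99 -28.36] turn [26.   0.1 -0.1]
54 ((443.64569091796875, -274.5830993652344), (148.00482177734375, 5.300504684448242), 9.618097305297852) 138.58414671767014
180 ((451.06219482421875, -284.1749572753906), (145.97853088378906, 47.52883529663086), 20.45308494567871) 138.28621432880993
```

View pics/scene1.png

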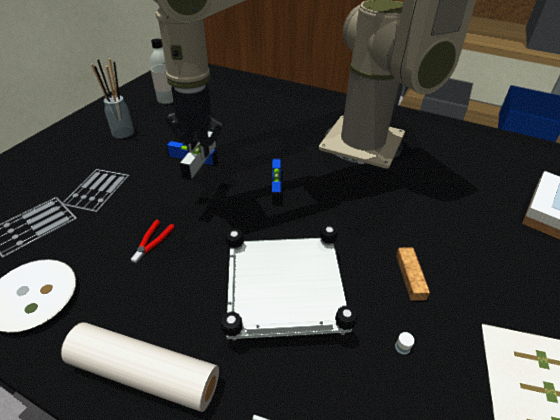

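Request:
servo_tool --commands '[[[255, -1.7, 20, -28.4, 26, 0, 0], [255, -1.7, 20, -28.4, 26, 0, 0], [255, -1.7, 20, -28.4, 26, 0, 0], [255, -1.7, 20, -28.4, 26, 0, 0], [255, -1.7, 20, -28.4, 26, 0, 0], [255, -1.7, 20, -28.4, 26, 0, 0], [255, -1.7, 20, -28.4, 26, 0, 0], [255, -1.7, 20, -28.4, 26, 0, 0]]]'

```text
time: 4.4
tool_pos: [592.7, 38.1, 137.0]
tcp_rot: [-107.0, 89.8, 147.5]
ft_force: [-0.8, -0.2, -1.6]
finger_gap: 21.2
```

```bash
python3 -c "
from h import *
plan([596,31.6,70],-105.8)"
```

```text
t 4.4 pos [592.7  38.1 137. ] z [-0.268 -0.963 -0.001] F [-0.8 -0.2 -1.6] gap 21.2 j [ -1.  10.  92.   0.  78. 104.]
shift [6.7  0.51 0.54] turn [ 0.3 -0.1  0.2]
```

Request:
servo_tool --commands '[[[255, 3, 0, 0, 0.3, 0, 0], [255, 5, 0, 0, 0.3, 0, 0], [255, 6.5, 0, 0, 0.3, 0, 0], [255, 6.5, 0, 0, 0.3, 0, 0], [255, 6.5, 0, 0, 0.3, 0, 0]]]'

```text
time: 4.9
tool_pos: [592.3, 32.9, 73.7]
tcp_rot: [-74.5, 89.9, 179.4]
ft_force: [-0.1, 0.7, -1.2]
finger_gap: 21.8
```

```bash
python3 -c "
from h import *
plan([596,31.6,56.5],-105.8)"
```

```text
t 4.9 pos [592.3  32.9  73.7] z [-0.277 -0.961  0.   ] F [-0.1  0.7 -1.2] gap 21.8 j [ -2.  14.  95.  -0.  71. 104.]
shift [1.72 0.4  0.02] turn [-0.3  0.   0.1]
```

Request:
servo_tool --commands '[[[255, 0.8, 0.4, 0, -0.3, 0, 0], [255, 1.4, 0.4, 0, -0.3, 0, 0], [255, 1.7, 0.4, 0, -0.3, 0, 0], [255, 1.7, 0.4, 0, -0.3, 0, 0], [255, 1.7, 0.4, 0, -0.3, 0, 0]]]'

```text
time: 5.4
tool_pos: [596.6, 32.2, 57.3]
tcp_rot: [-99.5, 90.0, 154.7]
ft_force: [0.7, -0.4, -1.6]
finger_gap: 21.0
```

```bash
python3 look.py 2; python3 - <<'E'
from h import *
plan([596,31.6,56.5],-105.8)
s=np.load('pics/scene2.npy');cv2.imwrite('pics/crop2.png',cv2.resize(s[190:350,200:380],None,fx=4,fy=3.6,interpolation=2)[:,:,::-1])
E
```

```text
t 5.5 pos [596.8  32.3  57.5] z [-0.272 -0.962 -0.   ] F [-0.6  0.8 -0.6] gap 21.1 j [ -2.  15.  95.   0.  69. 104.]
shift [ 0.1  -0.06  0.09] turn [ 0. -0. -0.]
```

View pics/crop2.png

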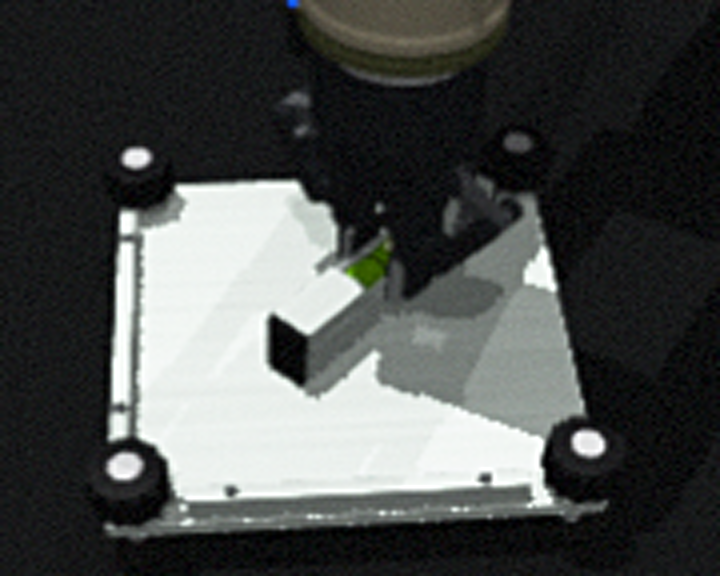

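The crop shows the level in line with the near knob (upper right), just above the plate. I'll lower it 1.5 mm and release.

Request:
servo_tool --commands '[[[255, 0.15, 0, 0.1, 0, 0, 0], [255, 0.2, 0, 0.1, 0, 0, 0], [255, 0.2, 0, 0.1, 0, 0, 0], [100, 0.2, 0, 0.1, 0, 0, 0], [100, 0.1, 0, 0.1, 0, 0, 0], [100, -0.5, 0, 0.1, 0, 0, 0], [100, -4, 0, 0.1, 0, 0, 0], [100, -8, 0, 0.1, 0, 0, 0]]]'

```text
time: 6.3
tool_pos: [594.7, 31.3, 136.5]
tcp_rot: [-76.5, 89.8, 177.8]
ft_force: [0.8, -0.1, 0.5]
finger_gap: 51.6
```

```bash
python3 look.py 3; python3 - <<'E'
from h import *
plan([625.2-82*.962,23.3+82*.272,110],-105.8)
for n in('top','scene'):
    c=cloud(n,np.load(f'pics/{n}3_d.npy'))
    q=c.reshape(-1,3);m=(abs(q[:,2]-80)<6)&(abs(q[:,0]-593)<70)&(abs(q[:,1]-32)<40);print(m.sum(),cv2.minAreaRect(q[m][:,:2].astype(np.float32)),q[m][:,2].mean())
s=np.load('pics/scene3.npy');t=np.load('pics/top3.npy')
cv2.imwrite('pics/crop3.png',np.hstack([cv2.resize(s[220:340,220:360],(400,343),interpolation=2),cv2.resize(t[70:220,160:310],(343,343),interpolation=2)])[:,:,::-1])
E
```

```text
t 6.4 pos [600.7  31.2 145. ] z [-0.271 -0.962 -0.003] F [ 2.1 -0.9  1.1] gap 51.6 j [ -2.  10.  91.   0.  78. 104.]
shift [ 3.44 -5.67  0.1 ] turn [ 0.  -0.2 -0.6]
255 ((564.107177734375, 40.576446533203125), (22.379467010498047, 86.27442932128906), 74.02032470703125) 80.34772994547913
580 ((594.2674560546875, 31.527050018310547), (23.93033790588379, 147.48036193847656), 74.23521423339844) 79.14596020565503
```

View pics/crop3.png

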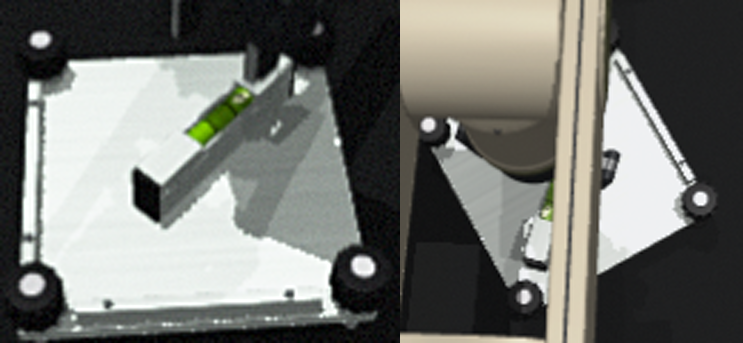

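Request:
servo_tool --commands '[[[255, 0, -5.4, 0.1, 0, 0, -0.6], [255, 0, -5.4, 0.1, 0, 0, -0.6], [255, 3.0, -5.4, 0.1, 0, 0, -0.6], [255, 4.5, -5.4, 0.1, 0, 0, -0.6], [255, 4.5, -5.4, 0.1, 0, 0, -0.6], [255, 4.5, -5.4, 0.1, 0, 0, -0.6]]]'

```text
time: 7.0
tool_pos: [544.2, 44.9, 92.3]
tcp_rot: [-89.1, 89.4, 165.2]
ft_force: [0.7, -0.7, 0.3]
finger_gap: 0.1
```

```bash
python3 -c "
from h import *
plan([549.2,44.8,83],-105.8)"
```

```text
t 7.0 pos [544.2  44.9  92.3] z [-0.272 -0.962  0.   ] F [ 0.7 -0.7  0.3] gap 0.1 j [ -1.   6. 102.   0.  73. 105.]
shift [ 0.93  0.5  -0.13] turn [0.  0.  0.6]
```

Request:
servo_tool --commands '[[[255, 0.5, 0.5, -0.1, 0, 0, 0.6], [255, 0.9, 0.5, -0.1, 0, 0, 0.6], [255, 1.0, 0.5, -0.1, 0, 0, 0.6], [255, 1.1, 0.5, -0.1, 0, 0, 0.6], [255, 1.15, 0.5, -0.1, 0, 0, 0.6], [255, 1.2, 0.5, -0.1, 0, 0, 0.6]]]'

```text
time: 7.6
tool_pos: [549.1, 44.7, 80.4]
tcp_rot: [-168.7, 90.0, 85.5]
ft_force: [-1.7, 1.0, 3.4]
finger_gap: 0.4
```

```bash
python3 -c "
from h import *
plan([549.2,44.8,80],-105.8)"
```

```text
t 7.6 pos [549.1  44.7  80.4] z [-0.271 -0.962 -0.   ] F [-1.7  1.   3.4] gap 0.4 j [ -1.   7. 102.   0.  71. 105.]
shift [ 0.04  0.01 -0.01] turn [ 0.1 -0.   0. ]
```

Request:
servo_tool --commands '[[[255, 0.03, 0, 0, 0, 0, 0], [255, 0.05, 0, 0, 0, 0, 0], [255, 0.05, 0, 0, 0, 0, 0]]]'

```text
time: 7.9
tool_pos: [549.1, 44.7, 79.8]
tcp_rot: [170.0, 90.0, 64.3]
ft_force: [-2.5, 0.7, 4.0]
finger_gap: 0.3
```

Request:
servo_tool --commands '[[[255, 0.03, 0, 0, 0, 0, 0], [255, 0.05, 0, 0, 0, 0, 0], [255, 0.05, 0, 0, 0, 0, 0]]]'

```text
time: 8.2
tool_pos: [549.1, 44.7, 79.6]
tcp_rot: [-166.4, 90.0, 87.9]
ft_force: [-5.5, 0.8, 8.6]
finger_gap: 0.6
```

```bash
cat > bub.py <<'E'
from h import *
import sys
k=sys.argv[1];N=int(sys.argv[2]) if len(sys.argv)>2 else 4
fs=[];ims=[]
for i in range(N):
    p,d=r.snapshot('scene');s=r.sense();ims.append(p.astype(float));fs.append(s['ft_force'])
im=np.mean(ims,0);np.save(f'pics/b{k}.npy',im);np.save(f'pics/b{k}_d.npy',d)
print('t',round(s['time'],2),'pos',s['tool_pos'].round(2),'F',np.mean(fs,0).round(2),np.std(fs,0).round(1))
# plate tilt
C=cloud('scene',d);e=np.array([.962,-.272]);f=np.array([.272,.962]);c=np.array([625.2,23.3])
q=C.reshape(-1,3);X=(q[:,:2]-c)@e;Y=(q[:,:2]-c)@f
m=(abs(X)+abs(Y)<135)&(q[:,2]>34)&(q[:,2]<46);A=np.c_[X[m],Y[m],np.ones(m.sum())];s0=np.linalg.lstsq(A,q[m,2],rcond=None)[0];
print('plate slope x mrad',(s0[0]*1e3).round(2),'y',(s0[1]*1e3).round(2),'z',s0[2].round(2))
w=cv2.resize(im[225:300,260:345].astype(np.uint8),None,fx=8,fy=8,interpolation=2);cv2.imwrite(f'pics/b{k}.png',w[:,:,::-1])
E
python3 bub.py 1
```

```text
t 8.4 pos [549.11  44.69  79.67] F [-5.32  0.56  8.03] [0.6 0.2 0.5]
plate slope x mrad 10.68 y 6.26 z 41.03
```

View pics/b1.png

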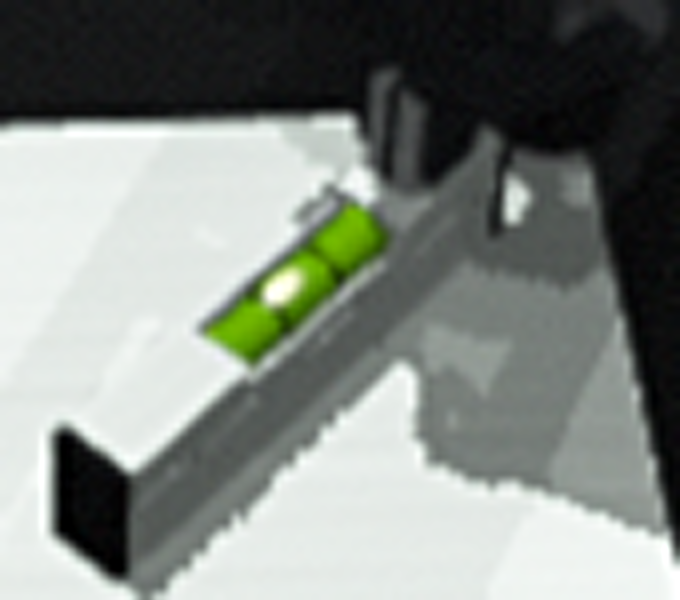

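The bubble, at crop (283,287), sits toward the far end. The force has risen to 8 N, so I'll ease off and let the bubble settle.

Request:
servo_tool --commands '[[[255, -0.03, -0.05, 0, 0, 0, 0], [255, -0.03, -0.05, 0, 0, 0, 0], [255, -0.03, -0.05, 0, 0, 0, 0], [255, -0.03, -0.05, 0, 0, 0, 0], [255, -0.03, -0.05, 0, 0, 0, 0], [255, -0.03, -0.05, 0, 0, 0, 0], [255, -0.03, -0.05, 0, 0, 0, 0], [255, -0.03, -0.05, 0, 0, 0, 0]]]'

```text
time: 9.2
tool_pos: [548.9, 44.7, 79.6]
tcp_rot: [100.1, 90.0, -5.7]
ft_force: [0.9, 0.3, 3.8]
finger_gap: 0.1
```

```bash
python3 bub.py 2
```

```text
t 9.4 pos [548.9   44.69  79.62] F [1.74 0.18 3.57] [0.5 0.2 0.4]
plate slope x mrad 11.4 y 5.84 z 41.07
```

View pics/b2.png

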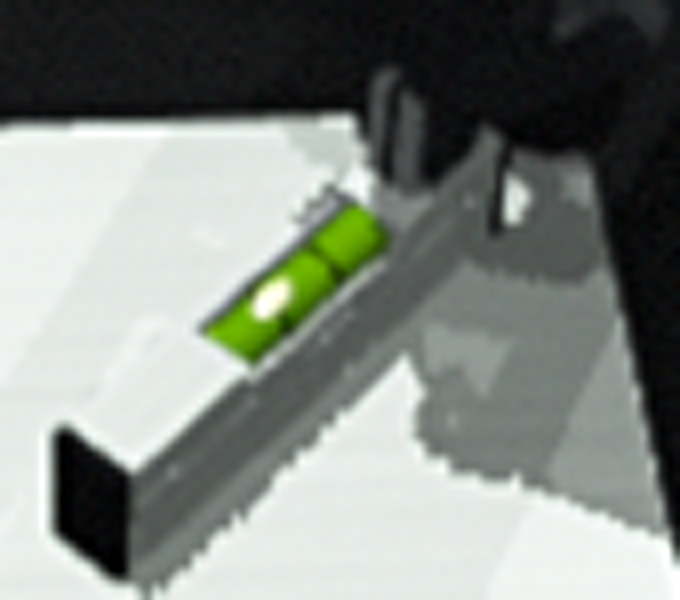

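```bash
cat > bx.py <<'E'
from h import *
def meas(n,im,ctr,yaw,zb,dbg=False):
    """bubble x along level axis, rel. to middle of the green vial; plane z=zb for both"""
    im=im.astype(float);H,W=im.shape[:2]
    y=np.radians(yaw);e=np.array([np.cos(y),np.sin(y)]);f=np.array([-e[1],e[0]])
    xs=np.arange(-40,40.01,.25);ys=np.arange(-14,14.01,.25);X,Y=np.meshgrid(xs,ys)
    P=np.c_[(np.array(ctr)+X.reshape(-1,1)*e+Y.reshape(-1,1)*f),np.full(X.size,zb)]
    uv=w2pix(n,P).reshape(*X.shape,2).astype(np.float32)
    rec=cv2.remap(im.astype(np.float32),uv[...,0],uv[...,1],cv2.INTER_CUBIC)
    return xs,ys,rec
def analyse(n,im,ctr,yaw,z,name):
    xs,ys,rec=meas(n,im,ctr,yaw,z)
    cv2.imwrite(name,cv2.resize(np.clip(rec,0,255).astype(np.uint8),None,fx=2,fy=2)[:,:,::-1])
    R,G,B=[rec[...,i] for i in range(3)]
    g=(G-B>0.35*np.maximum(G,1))&(G>50)
    rows=g.sum(1);yc=(rows*ys).sum()/rows.sum()
    # ends per row within the vial core
    core=np.abs(ys-yc)<3
    L=[];Rr=[]
    for i in np.where(core)[0]:
        k=np.where(g[i])[0]
        if len(k): L.append(xs[k[0]]);Rr.append(xs[k[-1]])
    l,rr=np.median(L),np.median(Rr)
    # bubble: blue weight in the vial
    m=(np.abs(ys-yc)[:,None]<7)&((xs>l+3)&(xs<rr-3))[None]
    w=np.where(m,np.clip(B-B[m].min()-0.35*(np.percentile(B[m],99.5)-B[m].min()),0,None),0)
    lab_n,lab,st,ce=cv2.connectedComponentsWithStats((w>0).astype(np.uint8))
    j=1+np.argmax([w[lab==i].sum() for i in range(1,lab_n)]);w=np.where(lab==j,w,0)
    bx=(w*xs[None]).sum()/w.sum();by=(w*ys[:,None]).sum()/w.sum()
    print(name,'vial',l,rr,'yc',round(yc,2),'bubble x,y',round(bx,2),round(by,2),'-> rel',round(bx-(l+rr)/2,2),'len',st[j,2]*.25)
E
python3 - <<'E'
from bx import *
analyse('scene',np.load('pics/scene0.npy'),(445.5,-281.8),9.9,40,'pics/r_s0.png')
analyse('top',np.load('pics/top0.npy'),(444,-281.8),9.9,40,'pics/r_t0.png')
for k in(1,2): analyse('scene',np.load(f'pics/b{k}.npy'),(593.5,32.3),-15.8,80,f'pics/r_b{k}.png')
ims=[cv2.imread(f'pics/{n}.png') for n in('r_s0','r_t0','r_b1','r_b2')]
cv2.imwrite('pics/rs1.png',np.vstack(ims)[:, :800])
E
```

```text
pics/r_s0.png vial -29.375 25.0 yc 4.11 bubble x,y -0.67 0.9 -> rel 1.52 len 16.5
pics/r_t0.png vial -28.25 28.0 yc 1.93 bubble x,y 0.03 0.49 -> rel 0.15 len 17.5
pics/r_b1.png vial -28.125 27.25 yc 2.62 bubble x,y 4.72 -0.01 -> rel 5.16 len 14.75
pics/r_b2.png vial -28.25 27.25 yc 2.62 bubble x,y 9.11 0.35 -> rel 9.61 len 14.75
```

View pics/rs1.png

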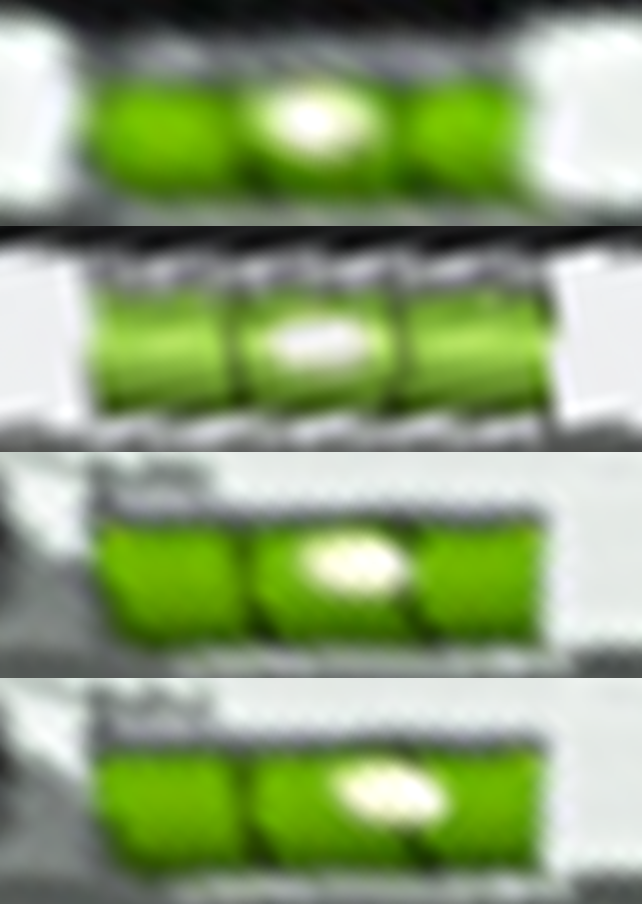

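Rectified strips: at rest the bubble is about 8.5 mm toward the back end. That means about 2.5 rad (about 143°) clockwise, which I'll do in two 70° strokes, then re-measure.

Request:
servo_tool --commands '[[[255, -1, 0, 0, 0, 0, 0], [255, -3.5, 0, 0, 0, 0, 0], [122, -4, -3, 0, -35, 0, 0], [122, -4, -6, 0, -35, 0, 0], [122, -4, -6, 0, -35, 0, 0], [122, -4, -6, 0, -35, 0, 0], [122, -4, -6, 0, -35, 0, 0], [122, -4, -6, 0, -35, 0, 0]]]'

```text
time: 10.2
tool_pos: [490.5, 61.0, 119.4]
tcp_rot: [-108.9, 90.0, -179.9]
ft_force: [0.6, -0.0, -0.1]
finger_gap: 44.7
```

```bash
python3 -c "
from h import *
plan([491,61.6,90],-70.8)"
```

```text
t 10.2 pos [490.5  61.  119.4] z [ 0.326 -0.945 -0.   ] F [ 0.6 -0.  -0.1] gap 44.7 j [  1.  -4. 109.   0.  75.  72.]
shift [ 2.94  0.07 -0.04] turn [-0.2 -0.   0. ]
```

Request:
servo_tool --commands '[[[122, 1, 0.1, 0, 0, 0, 0], [122, 2, 0.1, 0, 0, 0, 0], [122, 2, 0.1, 0, 0, 0, 0], [122, 2, 0.1, 0, 0, 0, 0]]]'

```text
time: 10.6
tool_pos: [491.1, 61.3, 98.4]
tcp_rot: [-107.6, 89.9, -178.4]
ft_force: [-0.2, 1.0, -0.5]
finger_gap: 44.6
```

```bash
python3 look.py 4; python3 - <<'E'
from h import *
plan([491,61.6,55],-70.8)
s=np.load('pics/scene4.npy');t=np.load('pics/top4.npy')
cv2.imwrite('pics/crop4.png',np.hstack([cv2.resize(s[190:300,250:370],(436,400),interpolation=2),cv2.resize(t[120:230,160:260],(363,400),interpolation=2)])[:,:,::-1])
E
```

```text
t 10.7 pos [491.8  61.3  99.4] z [ 0.329 -0.944 -0.   ] F [0.  0.  0.9] gap 44.6 j [  1.  -3. 110.   0.  73.  72.]
shift [ 4.44 -0.07 -0.05] turn [ 0. -0.  0.]
```

View pics/crop4.png

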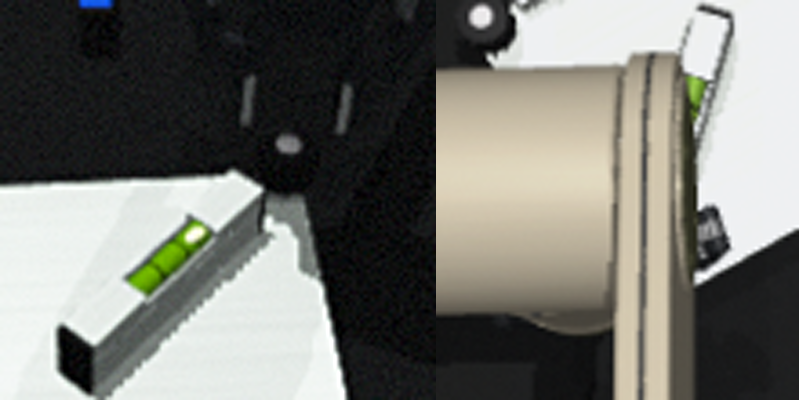

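The crop shows the fingers straddling the near knob at (288,145) and the level still in line. I'll descend.

Request:
servo_tool --commands '[[[122, 1.5, -0.1, 0, 0, 0, 0], [122, 3, -0.1, 0, 0, 0, 0], [122, 4, -0.1, 0, 0, 0, 0], [122, 4.4, -0.1, 0, 0, 0, 0], [122, 4.4, -0.1, 0, 0, 0, 0]]]' --force 25

```text
time: 11.2
tool_pos: [490.5, 61.0, 55.1]
tcp_rot: [-108.6, 89.9, -179.4]
ft_force: [0.6, -0.1, -0.3]
finger_gap: 44.6
```

Request:
servo_tool --commands '[[[200, 0, 0, 0, 0, 0, 0], [200, 0, 0, 0, 0, 0, 0], [200, 0, 0, 0, 0, 0, 0], [200, 0, 0, 0, 0, 0, 0]]]' --force 25

```text
time: 11.6
tool_pos: [491.1, 61.3, 55.8]
tcp_rot: [106.5, 90.0, 35.8]
ft_force: [-1.4, 3.0, 1.1]
finger_gap: 33.1
```

```bash
python3 -c "
from h import *
plan([491,61.6,55],-140.8)"
```

```text
t 11.6 pos [491.1  61.3  55.8] z [ 0.33  -0.944 -0.   ] F [-1.4  3.   1.1] gap 33.1 j [  1.   0. 112.   0.  68.  72.]
shift [ 0.08  0.01 -0.03] turn [70.1 -0.  -0. ]
```

Gripped (gap 33, small forces). Now I'll turn 70° clockwise.

Request:
servo_tool --commands '[[[200, 0, 0, 0, 8.5, 0, 0], [200, 0, 0, 0, 17, 0, 0], [200, 0, 0, 0, 25.5, 0, 0], [200, 0, 0, 0, 34, 0, 0], [200, 0, 0, 0, 42.5, 0, 0], [200, 0, 0, 0, 51, 0, 0], [200, 0, 0, 0, 60, 0, 0], [200, 0, 0, 0, 68, 0, 0]]]'

```text
time: 12.4
tool_pos: [490.1, 60.3, 55.0]
tcp_rot: [0.0, 89.9, -139.1]
ft_force: [-2.8, -1.7, -1.6]
finger_gap: 33.0
```

Request:
servo_tool --commands '[[[200, 0, 0, 0, 2, 0, 0], [200, 0, 0, 0, 2, 0, 0], [122, 0, 0, 0, 2, 0, 0], [122, 0, 0, 0, 2, 0, 0], [122, -2, 0, 0, 2, 0, 0], [122, -4, 0, 0, 2, 0, 0]]]'

```text
time: 13.0
tool_pos: [490.6, 61.1, 95.5]
tcp_rot: [-49.6, 90.0, 169.7]
ft_force: [0.4, 0.5, 0.8]
finger_gap: 44.6
```

```bash
python3 look.py 5; python3 - <<'E'
from h import *
plan([491,61.6,100],-70.8)
s=np.load('pics/scene5.npy')
cv2.imwrite('pics/crop5.png',cv2.resize(s[190:300,250:370],(436,400),interpolation=2)[:,:,::-1])
E
```

```text
t 13.1 pos [493.6  61.2  98.8] z [-0.774 -0.633 -0.005] F [-0.  -0.4  0.6] gap 44.1 j [  1.  -3. 110.   0.  72. 142.]
shift [-0.12 -0.2   0.17] turn [-69.9  -0.1  -0.4]
```

View pics/crop5.png

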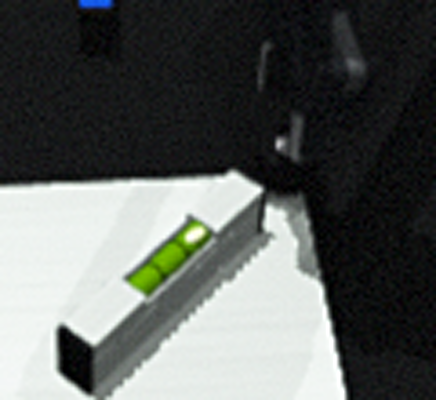

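Level undisturbed, still in line. I'll rotate back for the second stroke.

Request:
servo_tool --commands '[[[122, 0, 0, 0, -70, 0, 0], [122, 0, 0, 0, -70, 0, 0], [122, 0, 0, 0, -70, 0, 0], [122, 0, 0, 0, -70, 0, 0], [122, 0, 0, 0, -70, 0, 0], [122, 0, 0, 0, -70, 0, 0], [122, 0, 0, 0, -70, 0, 0], [122, 0, 0, 0, -70, 0, 0]]]'

```text
time: 13.9
tool_pos: [490.8, 61.1, 94.7]
tcp_rot: [162.1, 90.0, 90.5]
ft_force: [-0.8, -0.3, -0.2]
finger_gap: 44.4
```

```bash
python3 -c "
from h import *
plan([491,61.6,55.5],-70.8)"
```

```text
t 13.9 pos [490.8  61.1  94.7] z [ 0.316 -0.949 -0.   ] F [-0.8 -0.3 -0.2] gap 44.4 j [  1.  -3. 110.   0.  72.  73.]
shift [ 3.92  0.03 -0.04] turn [-0.8 -0.  -0. ]
```

Request:
servo_tool --commands '[[[122, 1.5, 0, 0, -1, 0, 0], [122, 3, 0, 0, -1, 0, 0], [122, 3.8, 0, 0, -1, 0, 0], [122, 3.9, 0, 0, -1, 0, 0], [200, 3.9, 0, 0, -1, 0, 0], [200, 3.9, 0, 0, -1, 0, 0], [200, 3.9, 0, 0, -1, 0, 0], [200, 3.9, 0, 0, -1, 0, 0]]]'

```text
time: 14.7
tool_pos: [490.6, 61.2, 56.3]
tcp_rot: [-137.5, 90.0, 151.5]
ft_force: [-1.4, 1.2, -4.1]
finger_gap: 32.8
```

Request:
servo_tool --commands '[[[200, 0, 0, 0, 8.5, 0, 0], [200, 0, 0, 0, 17, 0, 0], [200, 0, 0, 0, 25.5, 0, 0], [200, 0, 0, 0, 34, 0, 0], [200, 0, 0, 0, 42.5, 0, 0], [200, 0, 0, 0, 51, 0, 0], [200, 0, 0, 0, 60, 0, 0], [200, 0, 0, 0, 68, 0, 0]]]'

```text
time: 15.5
tool_pos: [490.1, 60.6, 56.0]
tcp_rot: [-12.4, 89.9, -151.8]
ft_force: [-0.7, 1.4, -2.1]
finger_gap: 33.0
```

Request:
servo_tool --commands '[[[200, 0, 0, 0, 2, 0, 0], [200, 0, 0, 0, 2, 0, 0], [122, 0, 0, 0, 2, 0, 0], [122, 0, 0, 0, 2, 0, 0], [122, -2, 0, 0, 2, 0, 0], [122, -4, 0, 0, 2, 0, 0], [122, -6, 0, 0, 2, 0, 0]]]'

```text
time: 16.2
tool_pos: [491.6, 61.0, 117.9]
tcp_rot: [142.3, 89.9, 1.3]
ft_force: [-0.2, 0.9, -0.4]
finger_gap: 44.2
```

```bash
python3 -c "
from h import *
plan([549,44.8,110],-105.8)"
```

```text
t 16.2 pos [491.6  61.  117.9] z [-0.777 -0.63  -0.001] F [-0.2  0.9 -0.4] gap 44.2 j [  1.  -4. 109.   0.  75. 142.]
shift [ 0.8   4.88 -3.43] turn [-35.1  -0.1  -0.1]
```

Request:
servo_tool --commands '[[[255, 0, 4.9, -3.4, -35, 0, 0], [255, 0, 4.9, -3.4, -35, 0, 0], [255, 0.8, 4.9, -3.4, -35, 0, 0], [255, 0.8, 4.9, -3.4, -35, 0, 0], [255, 0.8, 4.9, -3.4, -35, 0, 0], [255, 2, 4.9, -3.4, -35, 0, 0], [255, 2.5, 4.9, -3.4, -35, 0, 0], [255, 2.5, 4.9, -3.4, -35, 0, 0]]]'

```text
time: 17.0
tool_pos: [547.1, 44.4, 89.9]
tcp_rot: [-74.9, 89.9, 179.0]
ft_force: [-0.2, -0.1, 0.1]
finger_gap: 0.3
```

```bash
python3 -c "
from h import *
plan([549,44.8,84],-105.8)"
```

```text
t 17.0 pos [547.1  44.4  89.9] z [-0.277 -0.961  0.001] F [-0.2 -0.1  0.1] gap 0.3 j [ -1.   6. 102.   0.  72. 105.]
shift [ 0.59  0.18 -0.09] turn [-0.3  0.   0.1]
```

Request:
servo_tool --commands '[[[255, 0.5, 0.2, -0.1, 0, 0, 0], [255, 0.5, 0.2, -0.1, 0, 0, 0], [255, 0.5, 0.2, -0.1, 0, 0, 0]]]'

```text
time: 17.3
tool_pos: [550.3, 44.8, 86.4]
tcp_rot: [-63.3, 90.0, -169.3]
ft_force: [0.6, -0.5, 0.3]
finger_gap: -0.1
```

```bash
python3 -c "
from h import *
plan([549,44.8,80.5],-105.8)"
```

```text
t 17.3 pos [550.3  44.8  86.4] z [-0.276 -0.961  0.   ] F [ 0.6 -0.5  0.3] gap -0.1 j [ -1.   7. 102.  -0.  72. 105.]
shift [ 0.59 -0.13  0.04] turn [-0.2  0.   0. ]
```

Request:
servo_tool --commands '[[[255, 0.35, 0, 0, 0, 0, 0], [255, 0.45, -0.04, 0, 0, 0, 0], [255, 0.5, -0.08, 0, 0, 0, 0], [255, 0.55, -0.1, 0, 0, 0, 0], [255, 0.6, -0.13, 0, 0, 0, 0], [255, 0.6, -0.13, 0, 0, 0, 0]]]'

```text
time: 17.9
tool_pos: [548.8, 45.2, 80.5]
tcp_rot: [-85.8, 90.0, 168.2]
ft_force: [-2.0, 0.3, 3.3]
finger_gap: 0.1
```

Request:
servo_tool --commands '[[[255, 0.02, 0, 0, 0, 0, 0], [255, 0.03, 0, 0, 0, 0, 0], [255, 0.03, 0, 0, 0, 0, 0]]]'

```text
time: 18.2
tool_pos: [549.0, 45.2, 80.2]
tcp_rot: [-112.0, 90.0, 142.0]
ft_force: [-2.3, 0.9, 3.9]
finger_gap: -0.1
```

```bash
python3 bub.py 3
```

```text
t 18.4 pos [549.03  45.19  80.19] F [-2.94  0.79  4.13] [0.2 0.4 0.2]
plate slope x mrad 4.41 y 6.07 z 41.02
```

Request:
servo_tool --commands '[[[255, 0.02, -0.03, 0, 0, 0, 0], [255, 0.02, -0.03, 0, 0, 0, 0], [255, 0.02, -0.03, 0, 0, 0, 0], [255, 0.02, -0.03, 0, 0, 0, 0], [255, 0.02, -0.03, 0, 0, 0, 0], [255, 0.02, -0.03, 0, 0, 0, 0], [255, 0.02, -0.03, 0, 0, 0, 0], [255, 0.02, -0.03, 0, 0, 0, 0]]]'

```text
time: 19.2
tool_pos: [549.0, 45.2, 80.1]
tcp_rot: [111.8, 90.0, 5.8]
ft_force: [-2.9, 0.7, 4.2]
finger_gap: -0.0
```

```bash
python3 bub.py 4; python3 - <<'E'
from bx import *
for k in(3,4): analyse('scene',np.load(f'pics/b{k}.npy'),(593.5,32.3),-15.8,80,f'pics/r_b{k}.png')
cv2.imwrite('pics/rs2.png',np.vstack([cv2.imread(f'pics/{n}.png') for n in('r_b2','r_b3','r_b4')]))
E
```

```text
t 19.4 pos [548.92  45.19  80.08] F [-2.47  0.58  5.27] [0.6 0.2 0.3]
plate slope x mrad 5.35 y 5.58 z 41.01
pics/r_b3.png vial -27.375 28.5 yc 2.51 bubble x,y -6.08 0.23 -> rel -6.65 len 15.25
pics/r_b4.png vial -27.375 28.5 yc 2.6 bubble x,y 0.52 -0.1 -> rel -0.04 len 15.5
```

View pics/rs2.png

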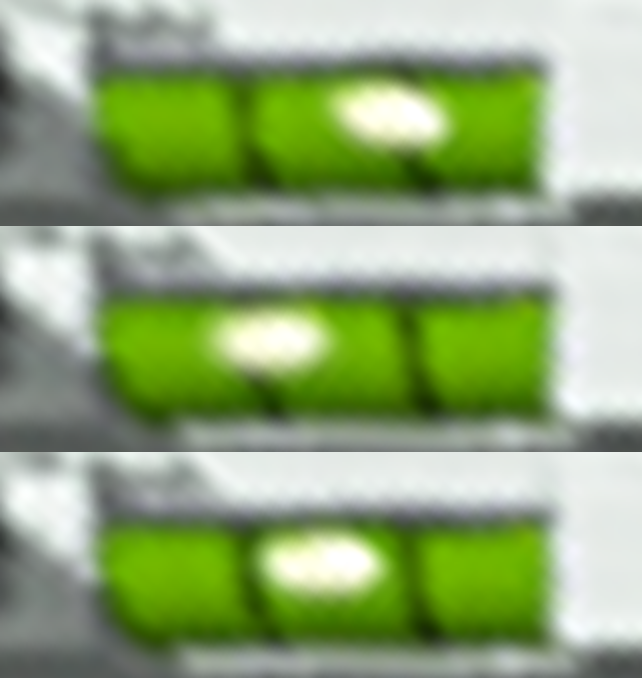

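View pics/b4.png

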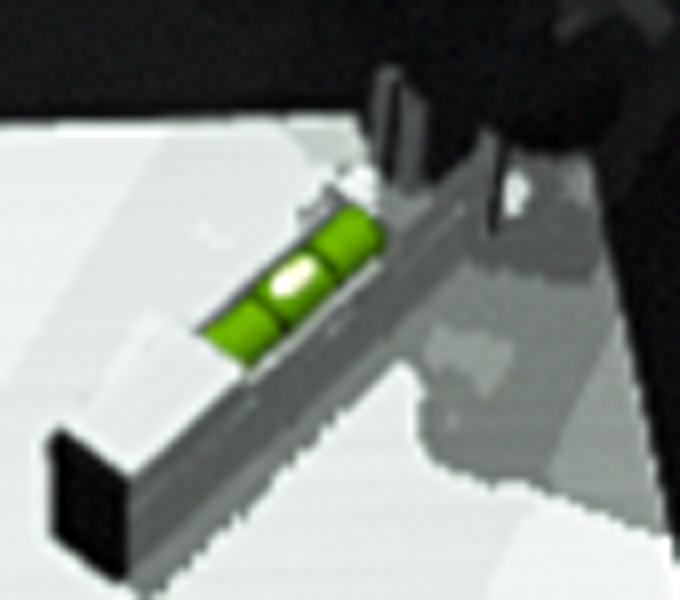

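The bubble now sits between its lines (b4: bubble at (294,277)). I'll hold to see whether it is at rest, then press a bit more to confirm the foot bears on the bench.

Request:
servo_tool --commands '[[[255, 0, -0.02, 0, 0, 0, 0], [255, 0, -0.02, 0, 0, 0, 0], [255, 0, -0.02, 0, 0, 0, 0], [255, 0, -0.02, 0, 0, 0, 0], [255, 0, -0.02, 0, 0, 0, 0], [255, 0, -0.02, 0, 0, 0, 0], [255, 0, -0.02, 0, 0, 0, 0], [255, 0, -0.02, 0, 0, 0, 0]]]'

```text
time: 20.2
tool_pos: [548.8, 45.2, 80.0]
tcp_rot: [100.8, 90.0, -5.2]
ft_force: [1.6, 0.5, 3.9]
finger_gap: -0.4
```

```bash
python3 bub.py 5 8; python3 - <<'E'
from bx import *
for k in(5,): analyse('scene',np.load(f'pics/b{k}.npy'),(593.5,32.3),-15.8,80,f'pics/r_b{k}.png')
E
```

```text
t 20.6 pos [548.72  45.24  80.01] F [2.12 0.07 3.24] [0.4 0.5 0.5]
plate slope x mrad 6.18 y 5.67 z 41.03
pics/r_b5.png vial -27.5 28.5 yc 2.6 bubble x,y 1.78 -0.13 -> rel 1.28 len 14.5
```

Request:
servo_tool --commands '[[[255, 0.02, 0, 0, 0, 0, 0], [255, 0.02, 0, 0, 0, 0, 0], [255, 0.02, 0, 0, 0, 0, 0], [255, 0.02, 0, 0, 0, 0, 0], [255, 0.02, 0, 0, 0, 0, 0], [255, 0.02, 0, 0, 0, 0, 0], [255, 0.02, 0, 0, 0, 0, 0], [255, 0.02, 0, 0, 0, 0, 0]]]'

```text
time: 21.4
tool_pos: [548.7, 45.2, 80.0]
tcp_rot: [91.4, 90.0, -14.6]
ft_force: [0.5, -0.4, 4.8]
finger_gap: -0.1
```

```bash
python3 bub.py 6 8; python3 - <<'E'
from bx import *
for k in(6,): analyse('scene',np.load(f'pics/b{k}.npy'),(593.5,32.3),-15.8,80,f'pics/r_b{k}.png')
cv2.imwrite('pics/rs3.png',np.vstack([cv2.imread(f'pics/{n}.png') for n in('r_b5','r_b6')]))
E
```

```text
t 21.8 pos [548.74  45.22  80.  ] F [1.71 0.41 5.08] [0.5 0.6 0.4]
plate slope x mrad 6.58 y 6.34 z 41.05
pics/r_b6.png vial -27.5 28.25 yc 2.61 bubble x,y 2.68 -0.09 -> rel 2.31 len 14.5
```

View pics/rs3.png

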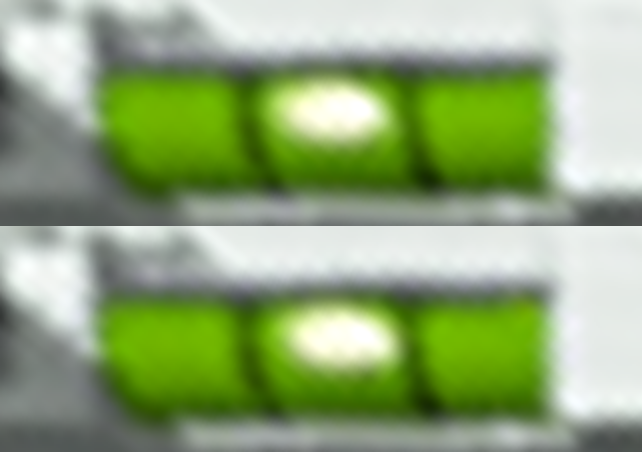

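Request:
servo_tool --commands '[[[255, 0.01, 0.01, 0, 0, 0, 0], [255, 0.01, 0.01, 0, 0, 0, 0], [255, 0.01, 0.01, 0, 0, 0, 0], [255, 0.01, 0.01, 0, 0, 0, 0], [255, 0.01, 0.01, 0, 0, 0, 0], [255, 0.01, 0.01, 0, 0, 0, 0], [255, 0.01, 0.01, 0, 0, 0, 0], [255, 0.01, 0.01, 0, 0, 0, 0]]]'

```text
time: 22.6
tool_pos: [548.7, 45.2, 80.0]
tcp_rot: [91.7, 90.0, -14.3]
ft_force: [1.0, -0.4, 5.8]
finger_gap: -0.1
```

```bash
python3 bub.py 7 8; python3 - <<'E'
from bx import *
for k in(7,): analyse('scene',np.load(f'pics/b{k}.npy'),(593.5,32.3),-15.8,80,f'pics/r_b{k}.png')
E
```

```text
t 23.0 pos [548.74  45.23  79.99] F [0.73 0.   6.43] [0.4 0.4 0.6]
plate slope x mrad 6.74 y 6.18 z 41.04
pics/r_b7.png vial -27.5 28.25 yc 2.61 bubble x,y 2.81 -0.04 -> rel 2.43 len 14.25
```

It is stable under extra push, so the foot is on the bench. The offset is about +1.8 mm, inside the lines but with little margin. Time remains (23 of 72 s), so I'll turn a further 30° clockwise.

Request:
servo_tool --commands '[[[255, -1, 0, 0, 0, 0, 0], [255, -3.5, 0, 0, 0, 0, 0], [110, -4, -3, 0, 15, 0, 0], [110, -4, -6, 0, -15, 0, 0], [110, -4, -6, 0, -15, 0, 0], [110, -4, -6, 0, -15, 0, 0], [110, -4, -6, 0, -15, 0, 0], [110, -4, -6, 0, -15, 0, 0]]]'

```text
time: 23.8
tool_pos: [490.6, 61.7, 119.5]
tcp_rot: [-84.9, 89.9, -176.1]
ft_force: [0.4, 0.8, 1.0]
finger_gap: 48.7
```

```bash
python3 -c "
from h import *
plan([491,61.6,55.5],-90.8)"
```

```text
t 23.8 pos [490.6  61.7 119.5] z [-0.021 -1.     0.   ] F [0.4 0.8 1. ] gap 48.7 j [  1.  -4. 109.  -0.  75.  92.]
shift [6.4  0.05 0.01] turn [-0.4  0.   0.1]
```

Request:
servo_tool --commands '[[[110, 2, 0, 0, 0, 0, 0], [110, 4, 0, 0, 0, 0, 0], [110, 5.5, 0, 0, 0, 0, 0], [110, 6.3, 0, 0, 0, 0, 0], [110, 6.3, 0, 0, 0, 0, 0], [200, 6.3, 0, 0, 0, 0, 0], [200, 6.3, 0, 0, 0, 0, 0], [200, 6.3, 0, 0, 0, 0, 0]]]'

```text
time: 24.6
tool_pos: [491.5, 61.6, 57.4]
tcp_rot: [73.6, 89.9, -17.4]
ft_force: [-0.9, -1.5, 1.1]
finger_gap: 32.7
```

Request:
servo_tool --commands '[[[200, 0, 0, 0, 0, 0, 0], [200, 0, 0, 0, 8, 0, 0], [200, 0, 0, 0, 16, 0, 0], [200, 0, 0, 0, 24, 0, 0], [200, 0, 0, 0, 30, 0, 0], [200, 0, 0, 0, 30, 0, 0], [200, 0, 0, 0, 30, 0, 0]]]'

```text
time: 25.3
tool_pos: [491.0, 60.9, 56.8]
tcp_rot: [27.8, 89.9, -93.2]
ft_force: [-1.2, -4.9, 0.3]
finger_gap: 32.8
```

Request:
servo_tool --commands '[[[110, 0, 0, 0, 0, 0, 0], [110, 0, 0, 0, 0, 0, 0], [110, -2, 0, 0, 0, 0, 0], [110, -4, 0, 0, 0, 0, 0], [110, -6, 0, 0, 0, 0, 0], [110, -6, 0, 0, 0, 0, 0]]]'

```text
time: 25.9
tool_pos: [493.5, 62.1, 120.1]
tcp_rot: [125.7, 89.6, 4.7]
ft_force: [0.3, 0.4, 0.9]
finger_gap: 48.4
```

```bash
python3 -c "
from h import *
plan([549,44.8,90],-105.8)"
```

```text
t 25.9 pos [493.5  62.1 120.1] z [-0.515 -0.857 -0.004] F [0.3 0.4 0.9] gap 48.4 j [  1.  -4. 109.   0.  75. 122.]
shift [ 3.04  5.63 -1.36] turn [-15.2  -0.2  -0.3]
```

Request:
servo_tool --commands '[[[255, 0, 5.7, -1.4, -15, 0, 0], [255, 0, 5.7, -1.4, -15, 0, 0], [255, 1.5, 5.7, -1.4, -15, 0, 0], [255, 3, 5.7, -1.4, -15, 0, 0], [255, 3, 5.7, -1.4, -15, 0, 0], [255, 3, 5.7, -1.4, -15, 0, 0], [255, 3, 5.7, -1.4, -15, 0, 0], [255, 3, 5.7, -1.4, -15, 0, 0]]]'

```text
time: 26.7
tool_pos: [547.4, 44.6, 87.5]
tcp_rot: [106.1, 89.9, 0.1]
ft_force: [0.4, -0.3, -0.4]
finger_gap: -0.2
```

```bash
python3 -c "
from h import *
plan([550,44.8,80.5],-105.8)"
```

```text
t 26.7 pos [547.4  44.6  87.5] z [-0.276 -0.961 -0.   ] F [ 0.4 -0.3 -0.4] gap -0.2 j [ -1.   6. 102.   0.  72. 105.]
shift [ 0.7   0.24 -0.09] turn [-0.2 -0.  -0.1]
```

Request:
servo_tool --commands '[[[255, 0.3, 0.25, -0.05, 0, 0, 0], [255, 0.45, 0.25, -0.05, 0, 0, 0], [255, 0.55, 0.21, -0.05, 0, 0, 0], [255, 0.6, 0.17, -0.05, 0, 0, 0], [255, 0.65, 0.12, -0.05, 0, 0, 0], [255, 0.7, 0.08, -0.05, 0, 0, 0], [255, 0.7, 0.08, -0.05, 0, 0, 0]]]'

```text
time: 27.4
tool_pos: [548.4, 44.6, 80.2]
tcp_rot: [97.3, 89.9, -8.7]
ft_force: [-0.6, -0.3, 4.7]
finger_gap: 0.0
```

Request:
servo_tool --commands '[[[255, 0.02, 0, 0, 0, 0, 0], [255, 0.02, 0, 0, 0, 0, 0], [255, 0.02, 0, 0, 0, 0, 0]]]'

```text
time: 27.7
tool_pos: [548.4, 44.6, 80.1]
tcp_rot: [98.8, 89.9, -7.2]
ft_force: [-1.4, -0.1, 6.4]
finger_gap: -0.1
```

Request:
servo_tool --commands '[[[255, -0.01, -0.01, 0, 0, 0, 0], [255, -0.01, -0.01, 0, 0, 0, 0], [255, -0.01, -0.01, 0, 0, 0, 0], [255, -0.01, -0.01, 0, 0, 0, 0], [255, -0.01, -0.01, 0, 0, 0, 0], [255, -0.01, -0.01, 0, 0, 0, 0], [255, -0.01, -0.01, 0, 0, 0, 0], [255, -0.01, -0.01, 0, 0, 0, 0]]]'

```text
time: 28.5
tool_pos: [548.4, 44.6, 80.1]
tcp_rot: [98.5, 89.9, -7.5]
ft_force: [-0.8, -0.9, 5.9]
finger_gap: -0.2
```

```bash
python3 bub.py 8 10; python3 - <<'E'
from bx import *
for k in(8,): analyse('scene',np.load(f'pics/b{k}.npy'),(593.5,32.3),-15.8,80,f'pics/r_b{k}.png')
E
```

```text
t 29.0 pos [548.37  44.62  80.13] F [-0.57 -0.48  6.04] [0.4 0.5 0.4]
plate slope x mrad 5.18 y 6.13 z 41.03
pics/r_b8.png vial -27.25 28.5 yc 2.58 bubble x,y 0.51 -0.1 -> rel -0.11 len 15.5
```

View pics/r_b8.png

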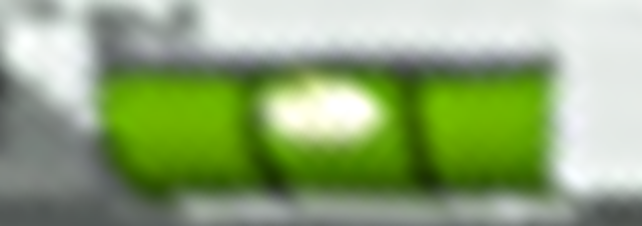

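The bubble is centred between the lines (strip x 322, lines about 250 and 412). I'll ease the push to about 4.5 N and verify.

Request:
servo_tool --commands '[[[255, -0.015, -0.01, 0, 0, 0, 0], [255, -0.015, -0.01, 0, 0, 0, 0], [255, -0.015, -0.01, 0, 0, 0, 0], [255, -0.015, -0.01, 0, 0, 0, 0], [255, -0.015, -0.01, 0, 0, 0, 0], [255, -0.015, -0.01, 0, 0, 0, 0], [255, -0.015, -0.01, 0, 0, 0, 0], [255, -0.015, -0.01, 0, 0, 0, 0]]]'

```text
time: 29.8
tool_pos: [548.3, 44.6, 80.1]
tcp_rot: [98.8, 89.9, -7.2]
ft_force: [1.5, -1.2, 5.9]
finger_gap: 0.2
```

```bash
python3 bub.py 9 14; python3 - <<'E'
from bx import *
for k in(9,): analyse('scene',np.load(f'pics/b{k}.npy'),(593.5,32.3),-15.8,80,f'pics/r_b{k}.png')
p,d=r.snapshot('scene');cv2.imwrite('pics/fin.png',p[:,:,::-1])
E
```

```text
t 30.5 pos [548.27  44.61  80.07] F [ 1.38 -1.08  5.23] [0.5 0.4 0.3]
plate slope x mrad 5.61 y 6.14 z 41.02
pics/r_b9.png vial -27.25 28.5 yc 2.54 bubble x,y 1.25 -0.17 -> rel 0.62 len 14.5
```

View pics/b9.png

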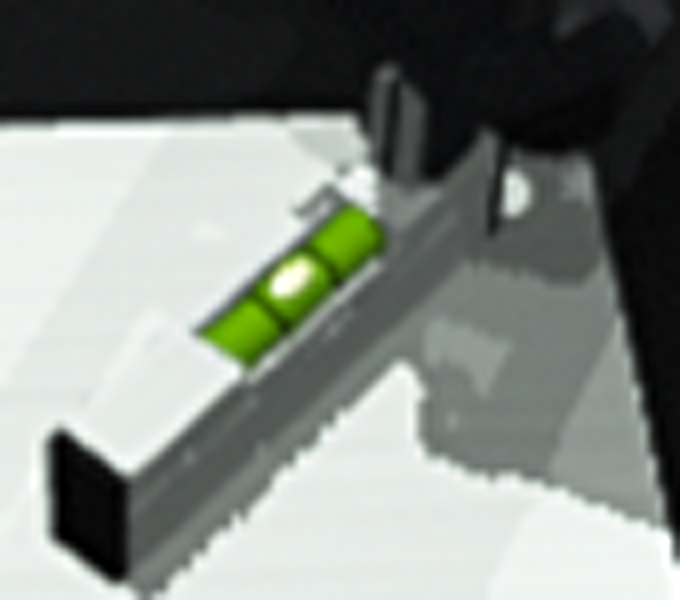

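View pics/fin.png

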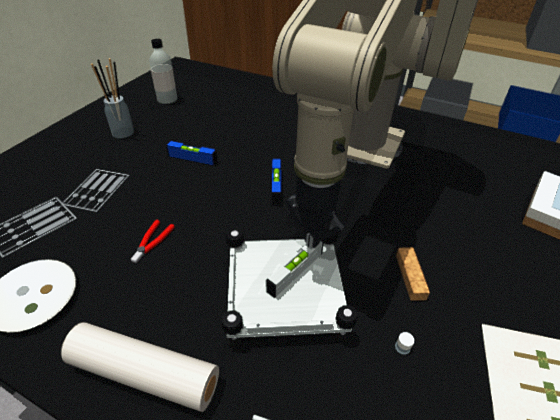

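```bash
python3 -c "
from bench import r
print(r.hand_in()); s=r.sense();print(s['time'],s['ft_force'],s['tool_pos'])"
```

```text
the job is handed in; nothing more can be done
None
the job is handed in; nothing more can be done
```

The job is handed in at about 30.6 s of the 72 s allowed, with the arm still pressing the level and the bubble between its two lines.

I stood the aluminium level on the plate in line with the near foot, its middle about 33 mm from the plate's centre. I turned the near knob clockwise by about 170° in three grips (70°, 70° and 30°). The shut fingers are pressing the level's near end, about 80 mm from the plate's centre.

- **Bubble:** the last picture puts it about 0.6 mm from the middle of the vial, and probably nearer 0 once the slanted view is allowed for. The limit is 2.5 mm either way.
- **Push:** about 5.2 N down, steady, touching only the level.
- **Near foot on the bench:** before the last 30° turn, pressing harder (5.1 to 6.4 N) moved the bubble only about 0.1 mm, so the foot was bearing then. I did not repeat that test afterwards. When I eased off the push at the end, the bubble moved 0.7 mm as the sideways force on the level changed sign.
- **Disagreement:** the depth camera read about 5.6 mrad of plate slope at the end, which does not match a centred bubble. It also read about 6 mrad sideways throughout, so I took that as camera offset and used it only for changes.
- **Other things:** nothing else on the desk looks moved in the last picture.

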